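# Dispense one porous disc and slide it into its nest

## Robot

A 6-joint arm with a two-finger parallel gripper is mounted at the origin on a cart in front of the work surface, level with it; the furniture and walls round the work are solid. World frame = base frame: x ahead of the robot, y to its left, z up, the work surface at z = 0. Lengths are in m, angles in rad, forces in N, time in s.
With the tool pointing down it reaches from about 0.35 to 0.875 m from the base axis. Payload 4.2 kg.
Tool frame: the origin (TCP) lies at the very end of the fingers, on their centre line; the grasp point (between the pads) lies 19 mm behind it; z points along the fingers, y is the line along which they close (so a half turn about z gives the same grasp; the last joint's range is limited). The gripper opens to 87 mm and grips with 3 to 60 N. Pads are 19 mm wide; open, the fingers measure 117 mm over their backs; the gripper's body (75 mm by 190 mm) begins 51 mm behind the grasp point.
Start: joints at [1.578, 0.385, 0.008, 0, -1.194, -0.259], TCP at [0.156, 0.605, 0.223] pointing down, gripper open.
Joint ranges: [-3.14, 3.14], [-1.21, 2.06], [-1.07, 1.41], [-3.16, 2.05], [-2.99, -0.16], [-3.1, 3.1]. Speed limits (rad/s): [2.79, 2.79, 3.14, 3.14, 3.14, 3.14].

## Interface

Orientations are given as a rotation vector (axis times angle).
In Python, from bench import arm, viewer, find_in, trace gives the robot as it stands. The module is installed in compiled form; this text tells all that it offers. Calls block until the motion is done:
- arm.movep(position, orientation): joint-space move of the TCP to a pose.
- arm.movel(position, ori=None, rate=0.15, f_stop=None): straight line of the TCP; ori=None keeps the orientation; rate is the mean speed in m/s. With f_stop (N) it stops when the force on the tool has changed by that much, and returns True; else False.
- arm.move_joints(angles): joint-space move.
- arm.release() and arm.close(grasp_force=None): open the fingers fully, or close them until they stop; grasp_force is the grip in N (None keeps the last).
- arm.wait(seconds).
- arm.ik(position, orientation): joint angles nearest the present ones, or None.
- arm.observe(): the state.
- viewer.snapshot(name): name is "scene" or "side" or "wrist"; returns (picture, depth): 420x560x3 uint8, blue, green, red; 420x560 float32, m along the optical axis (not along the pixel's ray), 0 where there is no reading.
- viewer.calibration(name): a dict with "K" (3x3 intrinsics, pixels), "R" (3x3) and "t" (3): a world point X has camera coordinates R X + t; the wrist camera has in their place "hand_eye" (4x4, takes a point from camera to tool coordinates, whose origin is the TCP and whose axes are the flange's). Camera axes: x right, y down, z forward; pixel columns grow to the right and rows downward; lengths in m; the calibration is good to about 2 mm. A picture is of the moment at which its call begins: read the wrist's pose just before it. calibration takes no time and is no camera call.
A pose or a line that the arm cannot do raises arm.PlanningError and nothing moves.
- arm.finish_job(): hands the job in; it is judged then, once.
Trained networks look in the newest picture that a camera, given by its name, has taken for a name from the list of things; names that differ only in an ending like _2 or _b are one class to them, and where a whole thing is asked for, a point or a joint stands for the part that bears it (a point fixed in the world has none). Each returns a list of dicts, best first, with "p" (0 to 1); they miss things now and then, are a little off and sometimes report something else, mostly with a low value. They report only what shows in the picture. A call takes as long as a camera call.
- find_in(camera, query): "rect" ([left, top, right, bottom] in pixels, round what is visible of it).
- trace(camera, query): "mask" (420x560 bool, what is visible of it) and "rect" ([left, top, right, bottom] in pixels, round what is visible of it).
The state is a dict: "time_s": time; "qpos": joint angles; "qvel": joint speeds; "tau": joint torques, N m; "eef_pos": TCP position; "tcp_rot": TCP orientation; "wrist_force": force on the tool from outside, world axes, zero at the start; "wrist_torque": the same for the moment, N m; "grip_width": finger opening in m; "grasp_force": force on a finger pad.
Only numpy, scipy, OpenCV 4.12 (cv2) and the standard library are available. Lean on these libraries where they do the work, as an engineer would, in place of code of your own. Each camera call takes 0.05 s, during which the arm holds its last target. There are 200 camera calls.

## Task

A soil test needs a pair of porous discs, and one bronze disc already lies in its nest at one end of the dispenser's track. Press the red plunger of the dispenser all the way down once and let it spring back up, so that a single disc comes out of the magazine; then push that disc sideways along the track with the fingertips until it drops flat into the empty nest at the other end. Do not pick anything up, leave the other discs in place, and do not disturb the things on the bench.

Things in the scene. Friction and masses are not known exactly. Their poses are not given: they have to be found in the camera images.
- dispenser: porous-disc dispenser, fixed to the bench. Origin on the bench below the outlet, z up; -x points out of the outlet, roughly to the robot, +x back to magazine and plunger, y along the track. White drive housing behind: x 75 to 139 mm, y +-28 mm, top 61 mm above the bench
- outlet (a point): point on the track floor, 16 mm above the bench, mid-way between the nests, over which the ejected disc stops. The track is 42 mm wide (dispenser x -21 to +21 mm) with fences 5 mm high on both sides and an end stop 6 mm high at y = +-115 mm. The rear fence has a bevelled gap (50 mm wide) where the disc comes out
- magazine (a point): point at track-floor level in the middle of the magazine, 49.5 mm behind the outlet, where the lowest disc lies. The magazine has clear cheeks, is 56 mm high over the track floor and open above; its front strips stand at dispenser x = 25 mm and begin 10.5 mm above the track floor
- plunger_top (a point): centre of the top face of the round red plunger cap (36 mm across), 108 mm behind the outlet and 112 mm above the bench when up
- plunger (a joint): plunger travel in m: 0 = up, 0.030 = fully down on its stop. Pressing it down drives a pusher forward (54 mm in all) under the stack, which shoves the lowest disc out; about 4 N starts it, about 10 N brings it to the stop; a spring lifts it by itself when released, and the stack then drops by one disc
- empty_nest: the nest without a disc: grey insert 62 x 60 x 12 mm at one end of the track, its top half a mm below the track floor, with a round recess 46 mm across and 4 mm deep in its middle, open above. Origin at the centre of its underside, 3.5 mm above the bench; recess floor 8 mm above the origin. It may be at the left or the right end, 85 mm from the outlet
- full_nest: the same nest at the other end of the track, 85 mm from the outlet, which already holds a disc
- seated_disc: the disc that already lies in its nest: porous disc of sintered bronze (copper-coloured), 38 mm across, 8 mm thick, about 50 g; origin at the centre of its underside
- disc_1: the lowest disc of the stack of four in the magazine, the one that comes out: porous disc of sintered bronze (copper-coloured), 38 mm across, 8 mm thick, about 50 g; origin at the centre of its underside
- disc_2: disc number 2 from the bottom of the stack, stays in the magazine: same size
- disc_3: disc number 3 from the bottom of the stack, stays in the magazine: same size
- disc_4: disc number 4 from the bottom of the stack, stays in the magazine: same size
- field_book: bystander: dark green hard-cover field book, 178 x 126 x 18 mm; origin at the centre of its underside
- marker_2: bystander: felt marker with a red cap, 128 mm long, 15 mm thick; origin at the centre of its underside
- calculator: bystander: desk calculator, 125 x 78 x 17 mm; origin at the centre of its underside
- moisture_tin_6: bystander: round aluminium moisture tin with lid, 64 mm across, 42 mm high; origin at the centre of its underside
- weight_1: bystander: brass check weight with a knob, 34 mm across, 46 mm high; origin at the centre of its underside
- weight_2: bystander: smaller brass check weight, 26 mm across, 36 mm high; origin at the centre of its underside
- sample_jar_2: bystander: black sample jar with a yellow band, 75 mm across, 150 mm high; origin at the centre of its underside
- scissors: bystander: scissors with orange loops, 166 mm long, 10 mm high; origin at the centre of its underside

How it is judged:
On the way, in this order (a step that is already met when the one before it is completed fails the run):
1. the plunger is pressed to its stop and the lowest disc is out on the track in front of the magazine (value of joint plunger above 0.0275 m and x of disc_1 in the frame of dispenser below 0.006 m and y of disc_1 in the frame of dispenser between -0.012 and 0.012 m), for 0.05 s.
2. the plunger has been let up again, with one disc out and the next one down in the magazine (value of joint plunger below 0.003 m and x of disc_1 in the frame of dispenser below 0.006 m and z of disc_2 in the frame of dispenser below 0.019 m and horizontal distance between disc_2 and magazine below 0.008 m), for 0.1 s.
3. the disc has dropped into the empty nest (horizontal distance between disc_1 and empty_nest below 0.006 m and z of disc_1 in the frame of empty_nest between 0.006 and 0.01 m and angle between disc_1's own z axis and vertical below 0.07 rad), for 0.2 s.
At the end, for the whole second after the job is handed in: The dispensed disc rests flat on the floor of the empty nest's recess (centre within 6 mm of the nest's, tilt under 4 degrees), the first disc still lies in its own nest, the other three are stacked in the magazine, and the plunger is up (within 3 mm) (all of step 3 and linear speed of disc_1 below 0.01 m/s and horizontal distance between seated_disc and full_nest below 0.006 m and z of seated_disc in the frame of full_nest between 0.006 and 0.01 m and angle between seated_disc's own z axis and vertical below 0.07 rad and horizontal distance between each of disc_2, disc_3, disc_4 and magazine below 0.008 m and z of disc_2 in the frame of dispenser below 0.019 m and value of joint plunger below 0.003 m); the robot touches nothing.
It fails at once if a second disc is ejected or taken out of the magazine (not (horizontal distance between disc_2 and magazine below 0.008 m) or not (horizontal distance between disc_3 and magazine below 0.008 m) or not (horizontal distance between disc_4 and magazine below 0.008 m)).
It fails at once if the dispensed disc is lifted more than 10 mm off the track, or stood on edge (z of disc_1 in the frame of dispenser above 0.026 m or angle between disc_1's own z axis and vertical above 0.7 rad).
It fails at once if the disc in the other nest is lifted or pushed out (horizontal distance between seated_disc and full_nest above 0.01 m or z of seated_disc in the frame of full_nest above 0.014 m).
It fails at once if a thing on the bench is moved by more than 20 mm (distance of any of field_book, marker_2, calculator, moisture_tin_6, weight_1, weight_2, sample_jar_2, scissors from where it was at the start of the episode above 0.02 m).
It also fails if it takes over 42 s, if anything falls off the work surface, if the arm or the gripper's body presses on something with over 40 N, if the wrist force passes 120 N, or if a joint passes its speed limit or range.

## Working session

There is one attempt and no reset: what is moved stays moved. The work goes in short steps, each a Python script; the robot and the scene stay as the last script left them, time stands still between calls to the robot, and variables do not carry over. Pictures are saved under pics/ and viewed, at most 10 in all, crops included, and the job is handed in when it is done.

```bash
mkdir -p pics; python3 - <<'E'
from bench import arm,viewer,find_in,trace
import cv2,numpy as np
for n in("scene","side"):
    p,d=viewer.snapshot(n); cv2.imwrite(f"pics/{n}.png",p); np.savez(f"{n}.npz",p=p,d=d,**viewer.calibration(n))
    print(n,{k:np.round(v,3).tolist() for k,v in viewer.calibration(n).items()})
    for q in("dispenser","plunger","empty_nest","full_nest","seated_disc"):
        print(q,[(r["p"],r["rect"]) for r in find_in(n,q)][:3])
print(arm.observe())
E
```

```text
scene {'K': [[534.73, 0.0, 284.668], [0.0, 534.73, 214.282], [0.0, 0.0, 1.0]], 'R': [[0.553, -0.832, -0.027], [-0.367, -0.215, -0.905], [0.748, 0.511, -0.424]], 't': [-0.231, 0.323, 0.979]}
dispenser [(0.94, [258.2, 217.0, 355.8, 288.1])]
plunger [(0.44, [317.4, 213.8, 329.4, 233.7])]
empty_nest [(0.62, [269.4, 259.8, 285.6, 268.4])]
full_nest [(0.49, [178.8, 203.6, 196.9, 226.0])]
seated_disc [(0.41, [270.0, 258.8, 282.8, 265.9])]
side {'K': [[401.283, 0.0, 277.125], [0.0, 401.283, 215.458], [0.0, 0.0, 1.0]], 'R': [[0.941, 0.337, -0.009], [0.279, -0.793, -0.542], [-0.19, 0.507, -0.841]], 't': [-0.593, -0.031, 1.369]}
dispenser [(0.86, [206.3, 220.0, 276.0, 289.3]), (0.29, [313.3, 280.9, 318.9, 295.4])]
plunger [(0.18, [211.1, 221.2, 276.5, 290.6])]
empty_nest [(0.64, [229.9, 219.7, 248.4, 235.9])]
full_nest [(0.48, [229.8, 220.0, 248.3, 237.8])]
seated_disc [(0.56, [230.4, 224.8, 243.0, 234.5])]
{'time_s': 0.6, 'qpos': array([ 1.57759926e+00,  3.84670870e-01,  7.89905061e-03, -3.21564233e-05,
       -1.19399769e+00, -2.58600303e-01]), 'qvel': array([ 0.00025964, -0.00041379,  0.00046441, -0.00011203, -0.0012575 ,
        0.00149768]), 'tau': array([ 2.53147664e-04, -3.90210843e+01,  1.87533313e+01,  4.22254667e+00,
        1.53658882e-02, -2.34957201e-05]), 'eef_pos': array([0.15567683, 0.60527418, 0.22256253]), 'tcp_rot': array([-3.11670286e+00,  3.94493933e-01,  5.21292176e-05]), 'wrist_force': array([-0.09549263, -0.37717884, -0.12405352]), 'wrist_torque': array([ 0.01823876, -0.01288001,  0.02013373]), 'grasp_force': 0.0, 'grip_width': 0.08715743896002576}
```

View pics/scene.png

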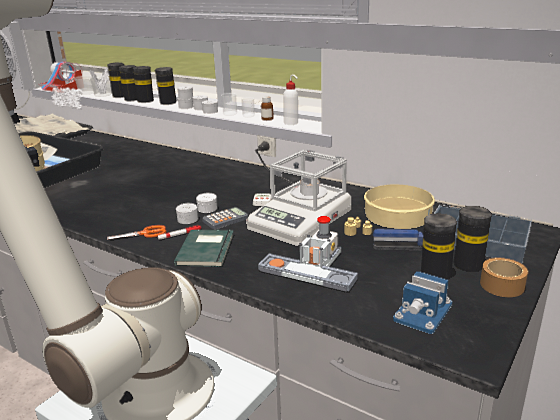

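View pics/side.png

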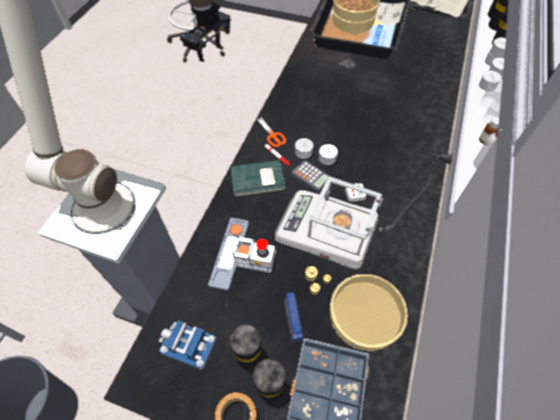

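The dispenser is at about (308,262) in the scene view. The seated disc is at its left end (276,262), so the empty nest is the right end. The red cap is at (323,219) in the scene view and (262,244) in the side view. The balance stands just behind and to the left.

```bash
cat > h.py <<'E'
import numpy as np,cv2
def back(u,v,z,K,R,t):
    c=np.stack([(u-K[0,2])/K[0,0]*z,(v-K[1,2])/K[1,1]*z,z],-1)
    return (c-t)@R
def red(p):
    h=cv2.cvtColor(p,cv2.COLOR_BGR2HSV)
    return ((h[...,0]<5)|(h[...,0]>175))&(h[...,1]>190)&(h[...,2]>120)
def cloud(p,d,K,R,t):
    v,u=np.mgrid[:420,:560]
    return back(u,v,d.astype(float),K,R,t)
E
python3 - <<'E'
from h import *
for n,pts in(("scene",[(323,219),(277,262),(340,281),(262,258),(357,287),(349,278)]),("side",[(262,243),(236,229),(243,222),(218,288),(225,270)])):
    f=np.load(n+".npz");X=cloud(*[f[k] for k in("p","d","K","R","t")])
    for u,v in pts: print(n,u,v,X[v,u].round(3))
    # tall things near the dispenser
    m=(X[...,2]>.15)&(X[...,2]<.5)&(X[...,0]>.4)&(X[...,0]<1)&(abs(X[...,1]+.0)<.4)&(f['d']>0)
    print(X[m].min(0) if m.any() else None,X[m].max(0) if m.any() else None)
E
```

```text
scene 323 219 [ 0.579 -0.013  0.113]
scene 277 262 [0.467 0.055 0.022]
scene 340 281 [ 0.484 -0.115  0.012]
scene 262 258 [0.493 0.122 0.002]
scene 357 287 [ 0.498 -0.154  0.001]
scene 349 278 [ 0.501 -0.13   0.017]
[ 0.61373724 -0.38151704  0.15000793] [0.8768323  0.24381852 0.18996833]
side 262 243 [ 0.588 -0.009  0.113]
side 236 229 [0.47  0.056 0.022]
side 243 222 [0.478 0.093 0.013]
side 218 288 [ 0.495 -0.144  0.011]
side 225 270 [ 0.492 -0.085  0.015]
[ 0.6185773  -0.38126263  0.15000462] [0.87851328 0.24384087 0.19117947]
```

```bash
cat >> h.py <<'E'
from scipy.spatial.transform import Rotation as Ro
def down(a):  # tool x at world angle a, pointing down
    c,s=np.cos(a),np.sin(a)
    return Ro.from_matrix(np.array([[c,s,0],[s,-c,0],[0,0,-1]])).as_rotvec()
def wristcal(o,c):
    H=c["hand_eye"];Rt=Ro.from_rotvec(o["tcp_rot"]).as_matrix()
    Rw=Rt@H[:3,:3];tw=Rt@H[:3,3]+o["eef_pos"]
    return c["K"],Rw.T,-Rw.T@tw
E
python3 - <<'E'
from h import *
from bench import arm,viewer
c=viewer.calibration("wrist");print(c["hand_eye"].round(3).tolist())
for a in(0.1,3.24,1.67,-1.47):
    print(a,[None if (q:=arm.ik(p,down(a))) is None else q.round(2).tolist() for p in([.48,-.03,.3],[.585,-.012,.1])])
f=np.load("side.npz");X=cloud(*[f[k] for k in("p","d","K","R","t")])
g=np.load("scene.npz");X=np.concatenate([X.reshape(-1,3),cloud(*[g[k] for k in("p","d","K","R","t")]).reshape(-1,3)])
m=(X[:,2]>.12)&(X[:,2]<.25)&(abs(X[:,0]-.6)<.13)&(abs(X[:,1])<.2)
for x in np.arange(.5,.73,.02):
    s=X[m&(abs(X[:,0]-x)<.01)]
    if len(s): print(x.round(2),s[:,1].min().round(3),s[:,1].max().round(3),s[:,2].max().round(3))
E
```

```text
[[-0.0, -0.964, -0.266, 0.074], [1.0, -0.0, -0.0, 0.0], [0.0, -0.266, 0.964, -0.162], [0.0, 0.0, 0.0, 1.0]]
0.1 [[0.28, 0.09, -0.2, 0.0, -1.29, 1.39], [0.26, 0.43, -0.25, 0.0, -0.88, 1.41]]
3.24 [[0.28, 0.09, -0.2, 0.0, -1.29, -1.75], [0.26, 0.43, -0.25, 0.0, -0.88, -1.73]]
1.67 [[0.28, 0.09, -0.2, 0.0, -1.29, 2.96], [0.26, 0.43, -0.25, 0.0, -0.88, 2.98]]
-1.47 [[0.28, 0.09, -0.2, 0.0, -1.29, -0.18], [0.26, 0.43, -0.25, 0.0, -0.88, -0.16]]
0.68 0.076 0.076 0.125
0.7 0.077 0.197 0.176
0.72 0.076 0.199 0.191
```

```bash
python3 - <<'E'
from h import *
from bench import arm,viewer
arm.movep([.47,-.02,.28],down(3.24))
arm.close()
o=arm.observe();p,d=viewer.snapshot("wrist")
cv2.imwrite("pics/w1.png",p)
K,R,t=wristcal(o,viewer.calibration("wrist"))
np.savez("w1.npz",p=p,d=d,K=K,R=R,t=t)
print(o["time_s"],o["eef_pos"],o["grip_width"])
E
```

```text
4.6167 [ 0.47000528 -0.01998471  0.28001718] 0.000443907756378354
```

View pics/w1.png

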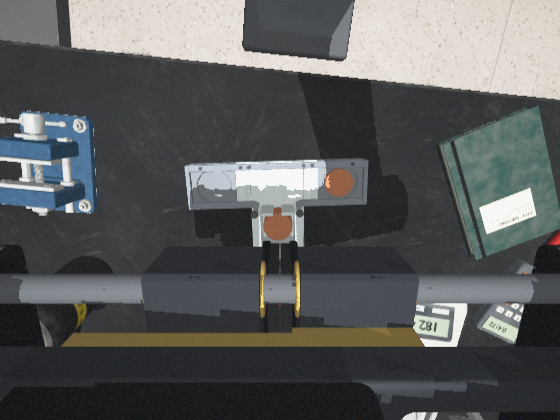

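The wrist view is inverted, with up toward the robot. It shows the seated disc at (340,182), the empty recess at (212,184) and the top of the stack at (278,226). The gripper hides the plunger. Next I'll compute the dispenser frame.

```bash
python3 - <<'E'
from h import *
f=np.load("w1.npz");p,d,K,R,t=[f[k] for k in("p","d","K","R","t")];X=cloud(p,d,K,R,t)
h=cv2.cvtColor(p,cv2.COLOR_BGR2HSV)
cu=((h[...,0]<16)&(h[...,1]>110)&(h[...,2]>60)).astype(np.uint8)
n,l,s,c=cv2.connectedComponentsWithStats(cu[150:245,180:380])
for i in range(1,n):
    if s[i,4]>150:
        m=np.zeros((420,560),bool);m[150:245,180:380]=l==i
        q=X[m];(cc,r)=cv2.minEnclosingCircle(q[:,:2].astype(np.float32))
        print(c[i]+[180,150],s[i,4],"mean",q.mean(0).round(4),"med z",np.median(q[:,2]).round(4),"circ",np.round(cc,4),round(r,4))
m=np.zeros((420,560),bool);m[155:215,180:372]=True
print("floor z",np.median(X[175:195,255:305,2]).round(4))
# base outline: dispenser track points at z .008-.03
tr=m&(X[...,2]>.012)&(X[...,2]<.035)
q=X[tr][:,:2].astype(np.float32);rc=cv2.minAreaRect(q);print("rect",rc)
print("recess z",X[185,200:226:5].round(4).tolist())
for n in("scene","side"):
    g=np.load(n+".npz");Y=cloud(*[g[k] for k in("p","d","K","R","t")])
    m=red(g["p"])&(abs(Y[...,2]-.112)<.004)&(abs(Y[...,0]-.585)<.05)&(abs(Y[...,1])<.06)
    q=Y[m];print(n,m.sum(),q.mean(0).round(4),q.min(0).round(4),q.max(0).round(4))
z=p[140:300,170:390];cv2.imwrite("pics/w1c.png",cv2.resize(z,None,fx=3.5,fy=3.5,interpolation=cv2.INTER_CUBIC))
E
```

```text
[338.42372881 182.11016949] 590 mean [0.4681 0.0583 0.0213] med z 0.0199 circ [0.4374 0.0241] 0.0647
[277.58478605 225.19651347] 631 mean [ 0.5265 -0.0172  0.0504] med z 0.0483 circ [ 0.4726 -0.0218] 0.0744
floor z 0.0164
rect ((0.4840283691883087, -0.023159772157669067), (0.06888600438833237, 0.24212110042572021), 7.401040077209473)
recess z [[0.4922, -0.1272, 0.0115], [0.4915, -0.1203, 0.0118], [0.491, -0.1137, 0.0109], [0.4898, -0.1065, 0.0132], [0.4895, -0.1, 0.0116], [0.4889, -0.0932, 0.0115]]
scene 68 [ 0.5818 -0.0129  0.1115] [ 0.5667 -0.0274  0.1082] [0.6001 0.0033 0.1147]
side 82 [ 0.5873 -0.0107  0.1116] [ 0.5714 -0.0274  0.1081] [0.6014 0.0052 0.1159]
```

View pics/w1c.png

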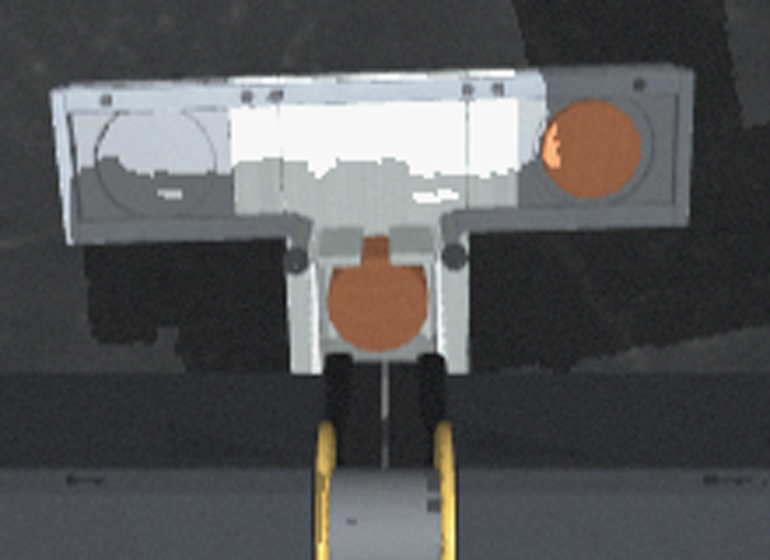

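```bash
python3 - <<'E'
from h import *
f=np.load("w1.npz");p,d,K,R,t=[f[k] for k in("p","d","K","R","t")]
C=-R.T@t
def ray(u,v,z):
    r=R.T@np.linalg.inv(K)@[u,v,1]; return (C+r*(z-C[2])/r[2])
px=lambda u,v:(170+u/3.5-.36,140+v/3.5-.36)
S=ray(*px(591,149),.0195);E=ray(*px(156,161),.015);M=ray(*px(378,301),.048)
print("seated",S,"empty",E,"dist",np.linalg.norm((S-E)[:2]),"stack",M)
y=(S-E)[:2];y/=np.linalg.norm(y);x=np.array([y[1],-y[0]]);print("yaw",np.arctan2(x[1],x[0]))
o=(S+E)[:2]/2;print("outlet mid",o,"mag rel",(M[:2]-o)@x,(M[:2]-o)@y)
for nm,q in(("scene",(.5818,-.0129)),("side",(.5873,-.0107))): print(nm,(q-o)@x,(q-o)@y)
# track corners outer
for c in((55,90),(692,67),(688,227),(72,243)): 
    q=ray(*px(*c),.021)[:2]-o; print(c,(q@x).round(4),(q@y).round(4))
E
```

```text
seated [0.46853719 0.05871214 0.0195    ] empty [ 0.49046178 -0.1072042   0.015     ] dist 0.16735865665977143 stack [ 0.52790723 -0.0170752   0.048     ]
yaw 0.13138122189948936
outlet mid [ 0.47949949 -0.02424603] mag rel 0.048929962115993486 0.0007674435234117179
scene 0.10290524869376008 -0.0021534875926386633
side 0.10864605700122121 -0.000692967145337066
(55, 90) -0.0294 -0.1179
(692, 67) -0.0301 0.1206
(688, 227) 0.0316 0.1215
(72, 243) 0.0301 -0.1179
```

```bash
cat >> h.py <<'E'
yaw=.1305
O=np.array([.4794,-.0233]);ex=np.array([np.cos(yaw),np.sin(yaw)]);ey=np.array([-ex[1],ex[0]])
def W(x,y,z): return np.r_[O+x*ex+y*ey,z]
ori=down(np.pi+yaw)
E
python3 - <<'E'
from h import *
from bench import arm,viewer
arm.movep(W(.108,0,.17),ori)
arm.movel(W(.108,0,.120),rate=.12)
print(arm.movel(W(.108,0,.074),rate=.03,f_stop=25))
o=arm.observe();print(o["time_s"],o["eef_pos"],o["wrist_force"])
arm.wait(.15)
o=arm.observe();p,d=viewer.snapshot("wrist")
cv2.imwrite("pics/w2.png",p);print(o["eef_pos"],o["wrist_force"])
arm.movel(W(.108,0,.150),rate=.12)
o=arm.observe();p,d=viewer.snapshot("wrist");cv2.imwrite("pics/w3.png",p);K,R,t=wristcal(o,viewer.calibration("wrist"))
np.savez("w3.npz",p=p,d=d,K=K,R=R,t=t);print(arm.observe()["time_s"])
E
```

```text
True
7.1333 [ 0.58676768 -0.00923939  0.08256095] [-2.19484637  0.3822189   7.94113539]
[ 0.58676244 -0.00923711  0.08267038] [-2.09027094  1.61959204  7.30222267]
8.1
```

View pics/w3.png

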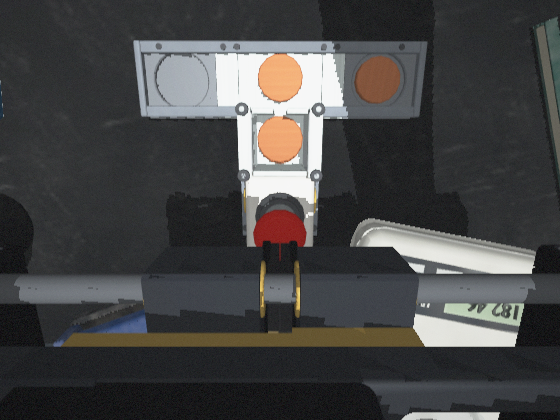

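The disc is out on the track at (280,77). The stack is at (280,139), the plunger is up at (280,232), the empty recess is at (182,81) and the seated disc at (378,79).

```bash
python3 - <<'E'
from h import *
f=np.load("w3.npz");p,d,K,R,t=[f[k] for k in("p","d","K","R","t")];C=-R.T@t
def ray(u,v,z):
    r=R.T@np.linalg.inv(K)@[u,v,1]; return (C+r*(z-C[2])/r[2])
h=cv2.cvtColor(p,cv2.COLOR_BGR2HSV)
cu=((h[...,0]<18)&(h[...,1]>100)&(h[...,2]>60)).astype(np.uint8);cu[185:]=0
n,l,s,c=cv2.connectedComponentsWithStats(cu)
for i in range(1,n):
    if s[i,4]>400:
        u,v=c[i]; z=.0195 if u>330 else (.024 if v<110 else .040)
        q=ray(u,v,z)[:2]-O; print(c[i].round(1),s[i],(q@ex).round(4),(q@ey).round(4))
g=cv2.GaussianBlur(cv2.cvtColor(p,cv2.COLOR_BGR2GRAY),(3,3),0)
k=cv2.HoughCircles(g[40:120,145:222],cv2.HOUGH_GRADIENT,1,20,param1=60,param2=12,minRadius=22,maxRadius=32)
for u,v,r in k[0][:3]:
    q=ray(u+145,v+40,.015)[:2]-O;print("recess",u+145,v+40,r,(q@ex).round(4),(q@ey).round(4))
for c in((135,42),(425,42),(424,117),(140,117)):
    q=ray(*c,.021)[:2]-O;print(c,(q@ex).round(4),(q@ey).round(4))
E
```

```text
[279.7  77.2] [ 258   53   44   49 1656] -0.0006 -0.0003
[377.   79.6] [ 355   56   45   47 1648] 0.0006 0.0823
[279.6 139. ] [ 258  117   45   46 1634] 0.049 -0.0004
recess 181.5 79.5 27.9 0.0001 -0.0851
(135, 42) -0.0279 -0.1193
(425, 42) -0.028 0.119
(424, 117) 0.0311 0.1252
(140, 117) 0.0313 -0.1219
```

```bash
cat > push.py <<'E'
import sys
from h import *
from bench import arm,viewer
y1,tag,y0=float(sys.argv[1]),sys.argv[2],float(sys.argv[3])
if arm.observe()["eef_pos"][2]>.14: arm.movel(W(0,y0,.15),rate=.2)
arm.movel(W(0,y0,.019),rate=.1)
print(arm.movel(W(0,y1,.019),rate=.045,f_stop=15),arm.observe()["wrist_force"])
arm.movel(W(0,y1+.012,.019),rate=.06)
arm.movel(W(0,y1+.012,.06),rate=.12)
arm.movel(W(.09,-.0,.19),rate=.2)
o=arm.observe();p,d=viewer.snapshot("wrist");cv2.imwrite(f"pics/{tag}.png",p);K,R,t=wristcal(o,viewer.calibration("wrist"))
np.savez(tag+".npz",p=p,d=d,K=K,R=R,t=t);print(arm.observe()["time_s"])
X=cloud(p,d,K,R,t);h=cv2.cvtColor(p,cv2.COLOR_BGR2HSV)
L=(X[...,:2]-O)@np.c_[ex,ey]
m=(h[...,0]<18)&(h[...,1]>100)&(abs(L[...,0])<.03)&(L[...,1]<-.04)&(L[...,1]>-.12)&(d>0)
A=np.c_[L[m],np.ones(m.sum())];k=np.linalg.lstsq(A,X[m][:,2],rcond=None)[0]
print(m.sum(),L[m].mean(0),X[m][:,2].mean(),"slope",k[:2])
E
python3 push.py -0.049 w4 0.045
```

```text
False [-0.34859019 -0.18197013 -0.16887808]
14.3833
1186 [-4.90059350e-05 -7.64826795e-02] 0.02253195064548411 slope [-0.00816552  0.12371909]
```

View pics/w4.png

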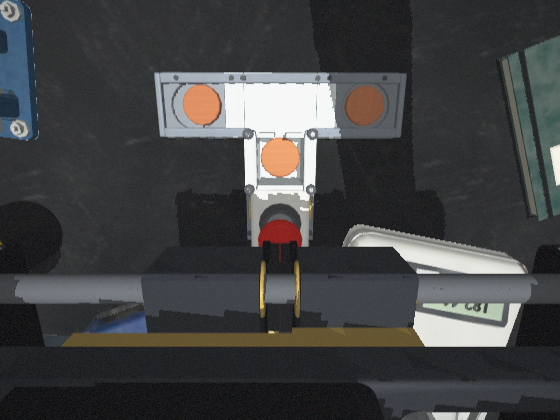

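The disc at (202,104) is tipped over the recess edge, at y = -76 mm and tilted about 0.12 rad. It needs about 8 mm more.

```bash
python3 push.py -0.0575 w5 -0.035
```

```text
False [-1.03839269 -0.03246703  0.56108529]
19.0333
1201 [ 0.00015899 -0.08559487] 0.019708936798217693 slope [ 0.01391132 -0.00904436]
```

View pics/w5.png

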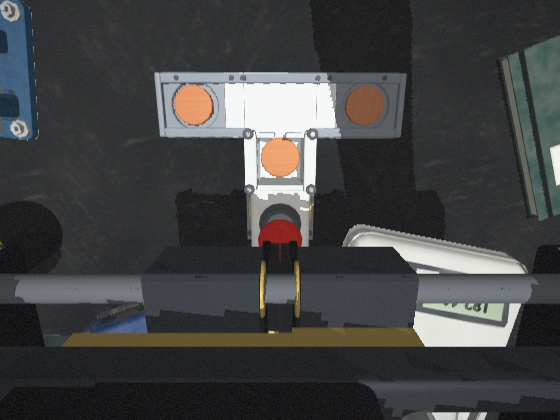

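The disc at (194,104) now lies flat and centred in the recess, with its top at 19.7 mm. The stack (280,157), the seated disc (365,104) and the plunger (280,236) are in order, and the arm is clear.

```bash
python3 -c "
from bench import arm
print(arm.finish_job())"
```

```text
the job is handed in; nothing more can be done
None
```

The job is handed in: one disc was dispensed and pushed flat into the empty nest, centred to within about 1 mm by the last wrist image, and the plunger is back up; the hand-in call returned no verdict.

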